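# Turn the supply carousel to the tape

## Task

On the treatment bench, bring the roll of tape round to the front of the supply carousel, centred above the handle of the drawer, by pushing the carousel's rim round steadily with the fingertips until the tape is there. Push only on the steel dishes, never on the things standing in them: nothing is picked up, tipped or whirled out. Leave the drawer shut and everything else on the bench where it stands, and finish clear with the carousel at rest.

Things in the scene. Friction and masses are not known exactly. Their poses are not given: they have to be found in the camera images.
- stand: White drawer stand fixed to the bench: a square box 250 x 250 mm, 68 mm high, one drawer in its front. Origin: centre of its underside, on the bench, on the carousel's turning axis. The front, with drawer and handle, is the side of the stand's own -x; it looks roughly towards the robot, turned up to 20 degrees either way.
- drawer (a joint): The stand's drawer, shut at 0 at the start; m it is pulled out. Its steel bar handle, 100 mm long, runs across the front, 35 mm out from the front face at mid-height (about 37 mm above the bench), so it sticks out from under the dishes and shows from above the middle of the front.
- carousel: Carousel on the stand: steel plate on a bearing with five round steel dishes in a ring, like petals. Origin on the turning axis, 68 mm above the bench. Dishes: 88 mm across at the top, 71 at the foot, centres 95 mm from the axis, every 72 degrees, the first on the carousel's own -x. Walls 3 mm, from 80 to 110 mm above the bench; floors at 85 mm. It reaches 139 mm from the axis.
- hollow (a point): Point in one of the five hollows between neighbouring dishes, 125 mm from the axis, 95 mm above the bench, turning with the carousel. A hollow is 24 mm wide at its neck (77 mm from the axis), about 59 mm here. A fingertip set down there and moved round the axis pushes a dish's outer rim and turns the carousel: endless, either way, about 1 N, and it stops at once when left.
- tape: The roll of white tape: a flat ring 60 mm across and 24 mm high with a 34 mm hole right through it, lined with cardboard, lying flat in one of the dishes (up to 3 mm off the dish's centre). Origin: centre of its underside, 85 mm above the bench.
- jar: White squat round jar with a screw lid, 56 mm across, 54 mm high, in a dish of the carousel. Origin: centre of its underside.
- swabs: Square stack of folded white swabs, one solid piece, 42 x 42 x 48 mm high, in a dish of the carousel. Origin: centre of its underside.
- dropper: Small white dropper bottle, 38 mm across, 58 mm high with its pointed nozzle, in a dish of the carousel. Origin: centre of its underside.
- gallipot: Small open steel pot, 60 mm across at the rim, 34 mm high, with a closed bottom, in the dish that is nearest the front at the start. Origin: centre of its underside.
- syringes: White block 50 x 90 x 50 mm with four upright syringes, 135 mm high in all, standing loose on the bench to the left of the stand as the robot sees it (about 210 to 270 mm from the axis). Origin: centre of its underside.
- can: Steel can, 89 mm across, 100 mm high, loose on the bench to the right of the stand (about 210 to 260 mm from the axis). Origin: centre of its underside.
- tray: Steel instrument tray, 210 x 110 x 24 mm, loose on the bench at the left. Origin: centre of its underside.
- forceps: Steel forceps, about 140 mm long, lying in the tray. Origin: under the rivet.
- bowl: Steel bowl, 116 mm across, 50 mm high, loose on the bench at the right. Origin: centre of its underside.
Things that resemble listed ones, but are neither listed nor needed, are in the scene too. What is shaped like the dropper but red is not meant.

How it is judged (in metres and radians):
On the way:
1. the fingers push against the carousel's dishes (contact force between the fingers and carousel above 0.2 N).
At the end, for the whole second after the job is handed in: Tape at the front of the stand, its centre within 15 mm of the stand's centre line; carousel at rest (under 0.05 rad/s); all five things upright (0.25 rad) in their dishes; drawer shut (15 mm); nothing on the bench moved by 20 mm (y of tape in the frame of stand between -0.015 and 0.015 m and x of tape in the frame of stand below -0.07 m and angular speed of carousel below 0.05 rad/s and value of joint drawer below 0.015 m and height (world z) of tape between 0.079 and 0.097 m and angle between each of tape, jar, swabs, dropper, gallipot's own z axis and vertical below 0.25 rad and horizontal distance between each of tape, jar, swabs, dropper, gallipot and carousel below 0.13 m and height (world z) of jar between 0.079 and 0.097 m and height (world z) of swabs between 0.079 and 0.097 m and height (world z) of dropper between 0.079 and 0.097 m and height (world z) of gallipot between 0.079 and 0.097 m and distance of each of syringes, can, tray, forceps, bowl from where it was at the start of the episode below 0.02 m); the robot touches nothing.
It fails at once if the robot presses on or grips something standing in the dishes (more than 2 N) (contact force between any of the fingers, the arm and tape above 2 N or contact force between any of the fingers, the arm and jar above 2 N or contact force between any of the fingers, the arm and swabs above 2 N or contact force between any of the fingers, the arm and dropper above 2 N or contact force between any of the fingers, the arm and gallipot above 2 N).
It fails at once if something in the carousel is lifted out, thrown out or tipped (height (world z) of any of tape, jar, swabs, dropper, gallipot above 0.105 m or height (world z) of any of tape, jar, swabs, dropper, gallipot below 0.075 m or angle between any of tape, jar, swabs, dropper, gallipot's own z axis and vertical above 0.4 rad).
It fails at once if the carousel is whirled round (faster than 3 rad/s) (angular speed of carousel above 3 rad/s).
It fails at once if the drawer is pulled open (value of joint drawer above 0.02 m).
It fails at once if something standing on the bench is shifted by more than 20 mm (distance of any of syringes, can, tray, forceps, bowl from where it was at the start of the episode above 0.02 m).
It also fails if it takes over 45 s, if anything falls off the work surface, if the arm or the gripper's body presses on something with over 40 N, if the wrist force passes 120 N, or if a joint passes its speed limit or range.

## Robot

A 6-joint arm with a two-finger parallel gripper is mounted at the origin on the work surface. World frame = base frame: x ahead of the robot, y to its left, z up, the work surface at z = 0. Lengths are in m, angles in degrees, forces in N, time in s.
With the tool pointing down it reaches from about 0.35 to 0.875 m from the base axis. Payload 4.2 kg.
Tool frame: the origin (TCP) lies between the finger pads; the fingertips stand 25 mm ahead of it and the grasp point (between the pads) lies 6 mm ahead of it; z points along the fingers, y is the direction in which the jaws open and shut (so a half turn about z gives the same grasp; the last joint's range is limited). The gripper opens to 85 mm and grips with 20 to 120 N. Pads are 22 mm wide; open, the fingers measure 114 mm over their backs; the gripper's body (76 mm by 85 mm) begins 54 mm behind the grasp point. The pads swing forward as they close: fully open they stand 13 mm farther back than shut.
Start: joints at [82.827, 22.042, 0.453, 0, -68.411, -14.817], TCP at [0.234, 0.58, 0.256] pointing down, gripper open.
Joint ranges: [-179.83, 179.83], [-69.29, 118.12], [-61.27, 80.66], [-181.25, 117.63], [-171.15, -9.14], [-177.46, 177.46]. Speed limits (degrees/s): [159.86, 159.86, 180, 180, 180, 180].

## Interface

Orientations are given as a 3x3 rotation matrix whose columns are the frame's x, y, z axes.
In Python, from cell import arm gives the robot as it stands.
- The arm moves only by the tool servo_tool, never from a script. Its argument "steps" is text: rows parted by semicolons, each of 7 numbers parted by spaces: the shift along the world's x, y, z in mm, then the turn, a rotation vector about the world's x, y, z in rad, then the finger opening in mm, from 0 to 85.4. A call has exactly 5 rows; each row is the pose to reach, as a shift and turn from the pose commanded when the call began; what a row does not reach only later rows make up. A row lasts 1/12 s, in which the tool goes at most 41.7 mm and 7.16 degrees, less where a joint would pass 70% of its speed; a pose out of reach is approached as far as the arm can. A call with a gripper value outside its range is refused whole. The fingers move at their own pace and stop on an object; "grip_force" is the grip in N (left out, the last holds). Time passes only in rows, so rows that repeat a pose let the fingers close, or fill a call up. It gives the time, the measured TCP pose, the force and the opening at its end, in the units of the state.
- arm.get_state(): the state, without advancing time (a new reading comes with each control period).
- arm.grab_frame(name): name is "scene" or "side" or "wrist"; returns a dict with "frame" (480x640x3 uint8, red, green, blue), "camera_matrix" (3x3 intrinsics, pixels), "extrinsics" (4x4, takes a point from world to camera coordinates). Camera axes: x right, y down, z forward; pixel columns grow to the right and rows downward; lengths in m; the calibration is good to about 2 mm. A picture is of the moment at which its call begins. There is no depth.
- arm.close_job(): hands the job in, once; it reports no verdict.
The state is a dict: "clock": time; "qpos": joint angles; "qd": joint speeds; "joint_efforts": joint torques, N m; "ee_pos": TCP position; "orientation": TCP orientation; "force": force on the tool from outside, world axes, zero at the start; "moment": the same for the moment, N m; "grip_width": finger opening in m.
Only numpy, scipy, OpenCV 4.12 (cv2) and the standard library are available. Lean on these libraries where they do the work, as an engineer would, in place of code of your own. Each camera call takes 0.05 s, during which the arm holds its last target.

## Working session

There is one attempt and no reset: what is moved stays moved. The work goes in short steps, Python scripts to look and compute and a tool call to move; the robot and the scene stay as the last step left them, time stands still between calls to the robot, and variables do not carry over. Pictures are saved under pics/ and viewed, and the job is handed in when it is done.

Besides the shell and the picture viewer there is one more tool, called as name(argument=value, ...) on one line, values as JSON. servo_tool: Moves the arm, as the interface text tells. Its arguments: {"type":"object","properties":{"steps":{"type":"string"},"grip_force":{"type":"number"}},"required":["steps"]}

```bash
mkdir -p pics; ls; cat > h.py <<'E'
import numpy as np,cv2
from cell import arm
def grab(n,fn):
    f=arm.grab_frame(n); cv2.imwrite('pics/'+fn+'.png',f['frame'][:,:,::-1])
    np.savez('pics/'+fn+'.npz',K=f['camera_matrix'],E=f['extrinsics']); return f
def ray(fn,u,v,z):
    d=np.load('pics/'+fn+'.npz');K,E=d['K'],d['E'];R,t=E[:3,:3],E[:3,3]
    c=-R.T@t; r=R.T@np.linalg.solve(K,[u,v,1]); return (c+r*(z-c[2])/r[2]).round(4)
def proj(fn,p):
    d=np.load('pics/'+fn+'.npz');K,E=d['K'],d['E'];q=K@(E[:3,:3]@np.array(p)+E[:3,3]);return (q[:2]/q[2]).round(1)
E
python3 - <<'E'
from h import *
for n in('scene','side','wrist'):
    f=grab(n,n+'0');R=f['extrinsics'];print(n,(-R[:3,:3].T@R[:3,3]).round(3))
s=arm.get_state();print(s)
E
```

```text
pics
scene [ 1.56  -0.295  0.969]
side [ 0.001 -0.771  0.669]
wrist [0.299 0.553 0.373]
{'clock': 0.15, 'qpos': array([ 8.28266016e+01,  2.20811218e+01,  3.99385008e-01, -2.07142115e-02,
       -6.84108120e+01, -1.48157539e+01]), 'qd': array([ 0.03238921, -0.11484864,  0.19817065,  0.08471029,  0.00115922,
       -0.04365386]), 'joint_efforts': array([-1.24687508e-04, -3.92677975e+01,  1.88581359e+01,  4.18860689e+00,
       -3.44061758e-03,  4.95516588e-07]), 'ee_pos': array([0.23386289, 0.57918293, 0.25547845]), 'orientation': array([[ 9.27204866e-01, -3.74554201e-01, -5.35238422e-04],
       [-3.74554573e-01, -9.27203557e-01, -1.56063620e-03],
       [ 8.82678760e-05,  1.64750548e-03, -9.99998639e-01]]), 'force': array([ 0.22780742,  0.30183251, -0.23935336]), 'moment': array([ 0.03562877, -0.00984617, -0.0470454 ]), 'grip_width': 0.08514131645723405}
```

View pics/scene0.png

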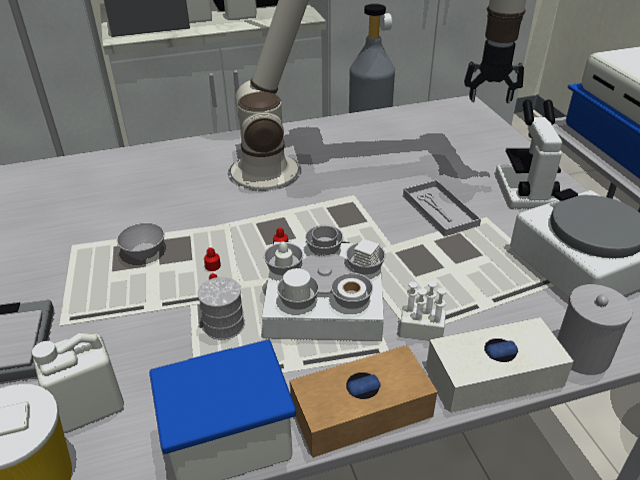

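View pics/side0.png

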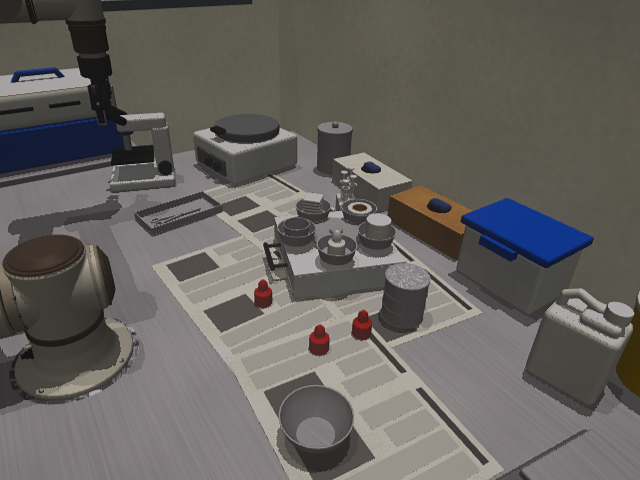

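View pics/wrist0.png

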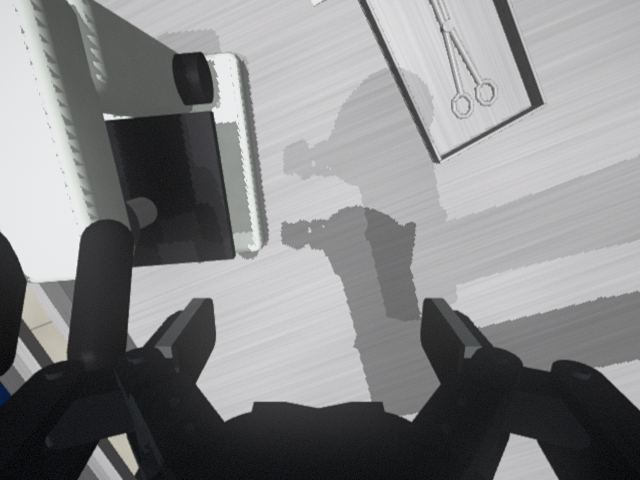

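```bash
python3 - <<'E'
import cv2
a=cv2.imread('pics/scene0.png')[210:350,240:400];cv2.imwrite('pics/sc.png',cv2.resize(a,None,fx=5,fy=4.2857*1,interpolation=cv2.INTER_CUBIC)[:600])
a=cv2.imread('pics/side0.png')[180:310,250:410];cv2.imwrite('pics/sd.png',cv2.resize(a,None,fx=4.5,fy=4.5,interpolation=cv2.INTER_CUBIC))
E
```

```text
(no output)
```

View pics/sc.png

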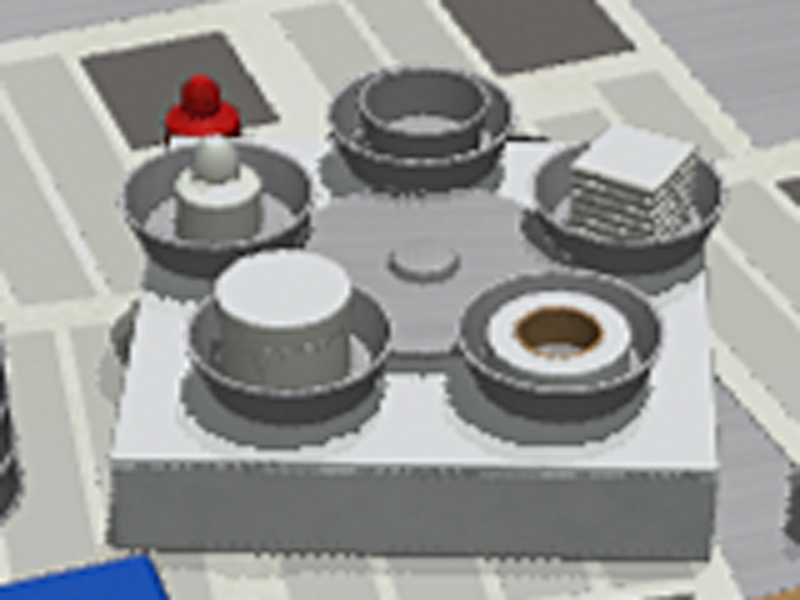

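View pics/sd.png

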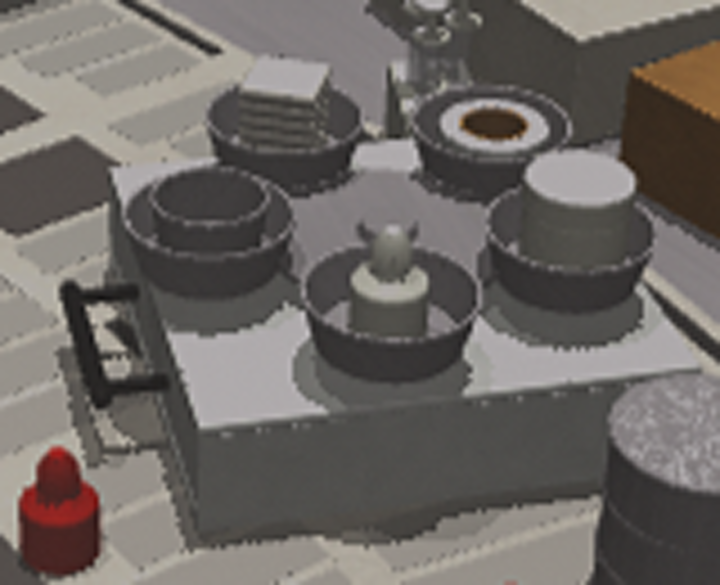

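```bash
python3 - <<'E'
from h import *
A=lambda x,y:(240+(x+.5)/5-.5,210+(y+.5)/4.2857-.5)
B=lambda x,y:(250+(x+.5)/4.5-.5,180+(y+.5)/4.5-.5)
print('scene corners',[ray('scene0',*A(*p),.068) for p in[(114,459),(717,467)]],[ray('scene0',*A(*p),0) for p in[(108,545),(710,557)]])
print('side corners',[ray('side0',*B(*p),.068) for p in[(112,170),(205,426),(700,363)]])
print('handle side',[ray('side0',*B(*p),.04) for p in[(70,290),(103,400)]])
print('tape',ray('scene0',*A(559,331),.109),ray('side0',*B(495,126),.109))
print('rims scene',[ray('scene0',*A(*p),.110) for p in[(421,112),(218,190),(290,334),(561,332),(628,190)]])
print('rims side',[ray('side0',*B(*p),.110) for p in[(210,217),(392,296),(570,235),(491,125),(285,118)]])
print('knob',ray('scene0',*A(425,262),.085))
E
```

```text
scene corners [array([ 0.6655, -0.1531,  0.068 ]), array([0.7456, 0.0798, 0.068 ])] [array([ 0.6555, -0.1582,  0.    ]), array([ 0.7407,  0.0824, -0.    ])]
side corners [array([0.5115, 0.1621, 0.068 ]), array([ 0.4311, -0.0701,  0.068 ]), array([ 0.6649, -0.1501,  0.068 ])]
handle side [array([0.4529, 0.1038, 0.04  ]), array([0.4192, 0.0069, 0.04  ])]
tape [0.678  0.0346 0.109 ] [0.6785 0.0357 0.109 ]
rims scene [array([0.4973, 0.0316, 0.11  ]), array([ 0.5323, -0.0729,  0.11  ]), array([ 0.6472, -0.0718,  0.11  ]), array([0.6799, 0.0348, 0.11  ]), array([0.5876, 0.0985, 0.11  ])]
rims side [array([0.4947, 0.0305, 0.11  ]), array([ 0.5307, -0.0758,  0.11  ]), array([ 0.6395, -0.0755,  0.11  ]), array([0.6762, 0.0362, 0.11  ]), array([0.5843, 0.0994, 0.11  ])]
knob [0.5864 0.0054 0.085 ]
```

servo_tool(steps="24 -31 0 0 0 -0.074 0;47 -61 0 0 0 -0.148 0;71 -92 0 0 0 -0.222 0;95 -122 0 0 0 -0.295 0;118 -153 0 0 0 -0.369 0")

```text
clock: 0.57
ee_pos: [0.3527, 0.4249, 0.256]
orientation: [[0.728, -0.686, -0.0], [-0.686, -0.728, -0.0], [0.0, 0.0, -1.0]]
force: [0.3, 1.0, 0.2]
grip_width: 0.0254
```

servo_tool(steps="24 -31 0 0 0 -0.074 0;47 -61 0 0 0 -0.148 0;71 -92 0 0 0 -0.222 0;95 -122 0 0 0 -0.295 0;118 -153 0 0 0 -0.369 0")

```text
clock: 0.98
ee_pos: [0.4708, 0.2718, 0.2562]
orientation: [[0.431, -0.902, -0.0], [-0.902, -0.431, -0.0], [-0.0, 0.0, -1.0]]
force: [0.6, 1.6, 0.7]
grip_width: 0.0002
```

servo_tool(steps="24 -31 0 0 0 -0.074 0;47 -61 0 0 0 -0.148 0;71 -92 0 0 0 -0.222 0;95 -122 0 0 0 -0.295 0;118 -153 0 0 0 -0.369 0")

```text
clock: 1.4
ee_pos: [0.5888, 0.1189, 0.256]
orientation: [[0.076, -0.997, -0.0], [-0.997, -0.076, -0.0], [0.0, 0.0, -1.0]]
force: [2.1, 1.2, -0.4]
grip_width: -0.0002
```

servo_tool(steps="24 -31 0 0 0 -0.074 0;47 -61 0 0 0 -0.148 0;71 -92 0 0 0 -0.222 0;95 -122 0 0 0 -0.295 0;118 -153 0 0 0 -0.369 0")

```text
clock: 1.82
ee_pos: [0.7068, -0.0341, 0.2557]
orientation: [[-0.289, -0.957, -0.001], [-0.957, 0.289, 0.0], [0.0, 0.001, -1.0]]
force: [0.5, 0.4, 0.1]
grip_width: -0.0003
```

```bash
python3 - <<'E'
from h import *
for n in('scene','side','wrist'): grab(n,n+'1')
s=arm.get_state();print(s['clock'],s['qpos'].round(1),s['ee_pos'],s['orientation'].round(3),s['grip_width'])
E
```

```text
1.9667 [ 10.2  30.4  13.7  -0.  -73.5 -27. ] [ 0.70663196 -0.03513474  0.25410938] [[-0.289 -0.957 -0.003]
 [-0.957  0.289 -0.   ]
 [ 0.001  0.002 -1.   ]] -0.0005975410780444415
```

View pics/scene1.png

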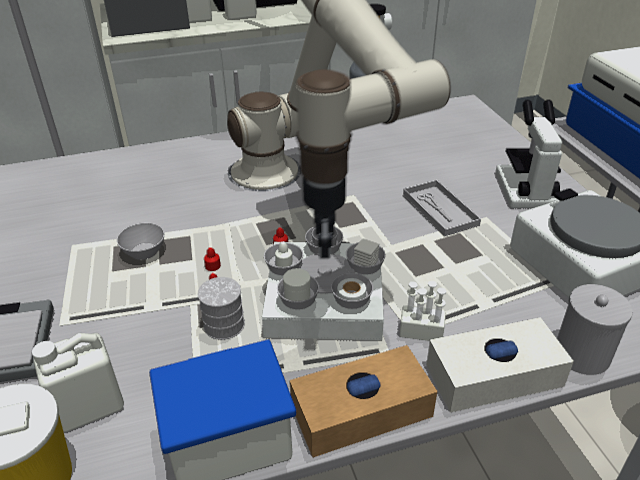

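View pics/wrist1.png

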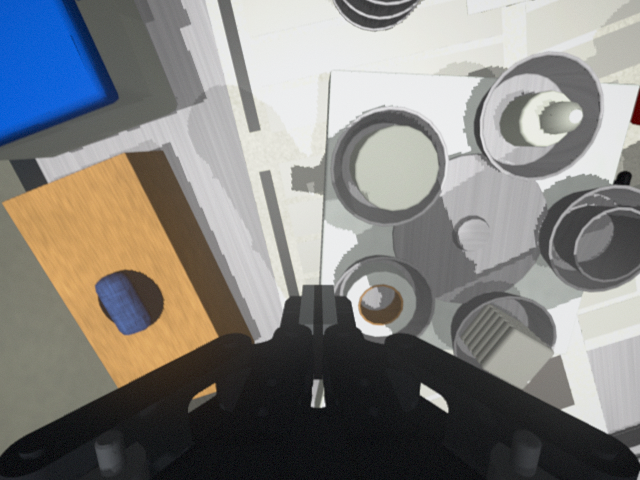

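View pics/side1.png

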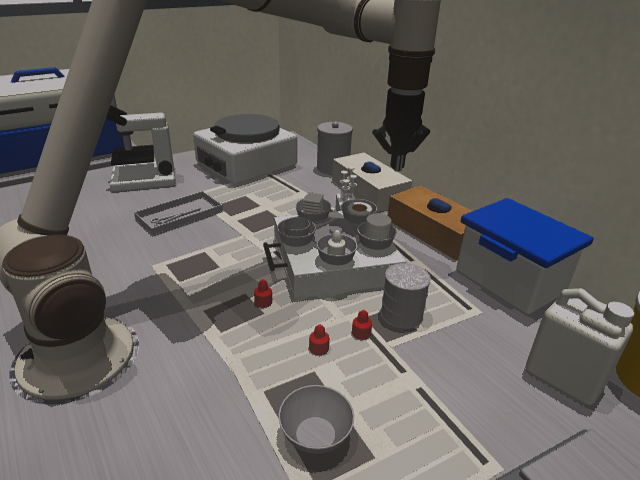

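servo_tool(steps="0 0 -20 0 0 0 0;0 1 -40 0 0 0 0;0 2 -60 0 0 0 0;0 2 -80 0 0 0 0;0 2 -90 0 0 0 0")

```text
clock: 2.38
ee_pos: [0.704, -0.0293, 0.1633]
orientation: [[-0.284, -0.959, -0.005], [-0.959, 0.284, 0.0], [0.001, 0.005, -1.0]]
force: [-0.5, 0.6, -0.5]
grip_width: 0.0002
```

servo_tool(steps="0 0 -10 0 0 0 0;0 0 -20 0 0 0 0;0 0 -30 0 0 0 0;0 0 -40 0 0 0 0;0 0 -47 0 0 0 0")

```text
clock: 2.8
ee_pos: [0.7058, -0.0304, 0.1184]
orientation: [[-0.285, -0.959, -0.0], [-0.959, 0.285, 0.0], [0.0, 0.0, -1.0]]
force: [0.5, 0.7, 0.1]
grip_width: -0.0004
```

```bash
python3 - <<'E'
from h import *
for n in('scene','side','wrist'): grab(n,n+'2')
s=arm.get_state();print(s['clock'],s['ee_pos'],s['force'])
a=cv2.imread('pics/scene2.png')[190:350,230:430];b=cv2.imread('pics/side2.png')[150:310,250:450]
cv2.imwrite('pics/c2.png',cv2.resize(np.hstack([a,b]),None,fx=2,fy=2,interpolation=cv2.INTER_CUBIC))
E
```

```text
2.95 [ 0.70580485 -0.03058643  0.11868545] [ 0.79411916 -0.95895533 -0.05134312]
```

View pics/c2.png

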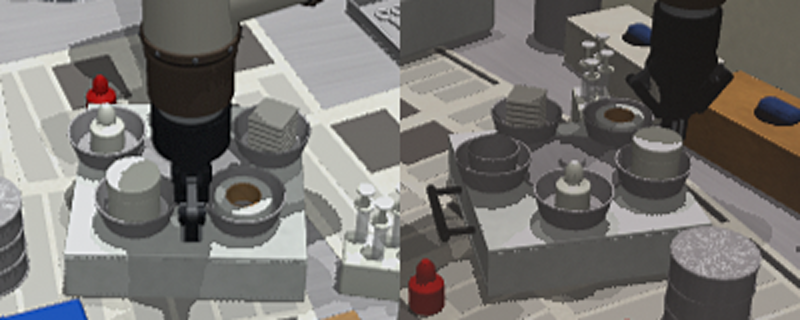

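View pics/wrist2.png

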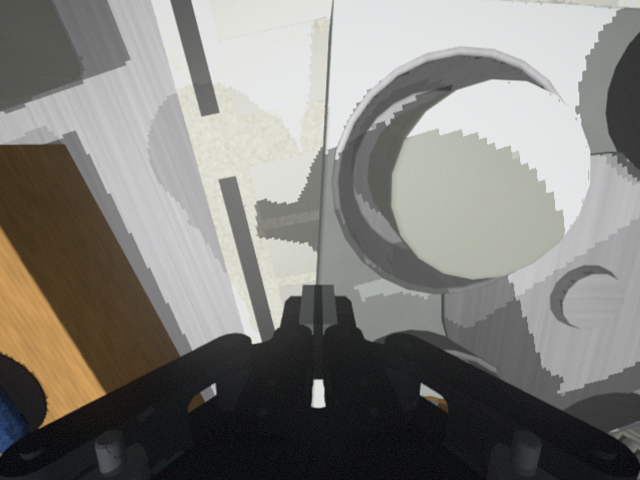

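```bash
cat > arc.py <<'E'
import numpy as np,sys
c=np.array([.587,.004])*1000
def tab(a0,steps,r=125,p0=None):
    p0=c+r*np.array([np.cos(np.radians(a0)),np.sin(np.radians(a0))]) if p0 is None else p0
    out=[]
    for s in steps:
        a=np.radians(a0+s);p=c+r*np.array([np.cos(a),np.sin(a)])
        out.append('%.0f %.0f 0 0 0 %.3f 0'%(*(p-p0),np.radians(s)))
    print(a0,';'.join(out))
if __name__=='__main__':
    tab(-16,[2,4,6,8,10],p0=np.array([706,-31.]))
    a=-6
    tab(a,[2,4.5,7.5,11,15]);a=9
    for i in range(5): tab(a,[4,8,12,16,20]);a+=20
    tab(a,[4,8,11,13,15])
E
python3 arc.py
```

```text
-16 2 5 0 0 0 0.035 0;3 9 0 0 0 0.070 0;4 13 0 0 0 0.105 0;5 18 0 0 0 0.140 0;5 22 0 0 0 0.175 0
-6 0 4 0 0 0 0.035 0;1 10 0 0 0 0.079 0;1 16 0 0 0 0.131 0;0 24 0 0 0 0.192 0;-1 33 0 0 0 0.262 0
9 -2 9 0 0 0 0.070 0;-4 17 0 0 0 0.140 0;-7 25 0 0 0 0.209 0;-10 33 0 0 0 0.279 0;-14 41 0 0 0 0.349 0
29 -4 7 0 0 0 0.070 0;-9 15 0 0 0 0.140 0;-15 21 0 0 0 0.209 0;-21 28 0 0 0 0.279 0;-27 34 0 0 0 0.349 0
49 -7 5 0 0 0 0.070 0;-14 10 0 0 0 0.140 0;-21 15 0 0 0 0.209 0;-29 19 0 0 0 0.279 0;-37 22 0 0 0 0.349 0
69 -8 3 0 0 0 0.070 0;-17 5 0 0 0 0.140 0;-25 7 0 0 0 0.209 0;-34 8 0 0 0 0.279 0;-43 8 0 0 0 0.349 0
89 -9 -0 0 0 0 0.070 0;-17 -1 0 0 0 0.140 0;-26 -2 0 0 0 0.209 0;-35 -4 0 0 0 0.279 0;-43 -7 0 0 0 0.349 0
109 -8 -3 0 0 0 0.070 0;-16 -7 0 0 0 0.140 0;-22 -10 0 0 0 0.192 0;-26 -12 0 0 0 0.227 0;-29 -15 0 0 0 0.262 0
```

servo_tool(steps="2 5 0 0 0 0.035 0;3 9 0 0 0 0.070 0;4 13 0 0 0 0.105 0;5 18 0 0 0 0.140 0;5 22 0 0 0 0.175 0")

```text
clock: 3.37
ee_pos: [0.7118, -0.0083, 0.1204]
orientation: [[-0.112, -0.994, 0.002], [-0.994, 0.112, 0.0], [-0.0, -0.002, -1.0]]
force: [0.0, 0.1, -0.1]
grip_width: -0.0001
```

servo_tool(steps="0 4 0 0 0 0.035 0;1 10 0 0 0 0.079 0;1 16 0 0 0 0.131 0;0 24 0 0 0 0.192 0;-1 33 0 0 0 0.262 0")

```text
clock: 3.78
ee_pos: [0.7111, 0.0242, 0.1206]
orientation: [[0.15, -0.989, 0.003], [-0.989, -0.15, -0.0], [0.001, -0.003, -1.0]]
force: [1.3, -1.2, -0.1]
grip_width: -0.0001
```

```bash
python3 - <<'E'
from h import *
for n in('scene','side','wrist'): grab(n,n+'3')
s=arm.get_state();print(s['clock'],s['ee_pos'],s['force'])
a=cv2.imread('pics/scene3.png')[190:350,230:430];b=cv2.imread('pics/side3.png')[150:310,250:450]
cv2.imwrite('pics/c3.png',cv2.resize(np.hstack([a,b]),None,fx=2,fy=2,interpolation=cv2.INTER_CUBIC))
E
```

```text
3.9333 [0.71039288 0.02496512 0.1201903 ] [-0.91691755 -0.78940139 -0.53565632]
```

View pics/c3.png

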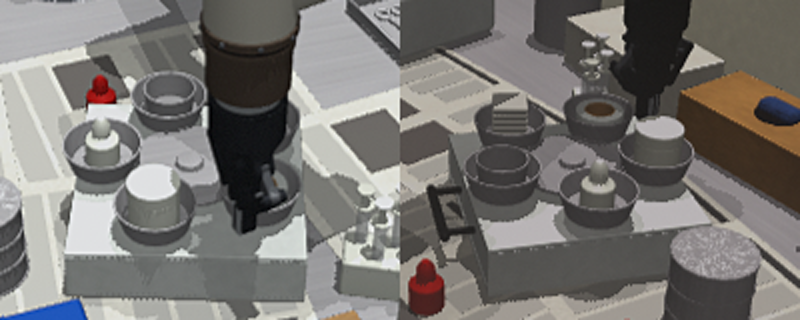

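```bash
python3 - <<'E'
from h import *
for p,z in [((412,288),.135),((421,283),.135),((430,289),.135),((442,290),.135),((399,318),.05),((443,320),.05)]:
    w=ray('scene0',*p,z);d=w[:2]-[.587,.004];print(w,np.hypot(*d),np.degrees(np.arctan2(d[1],d[0])))
E
```

```text
[0.7447 0.1383 0.135 ] 0.2071371043536141 40.41828000062626
[0.7366 0.1615 0.135 ] 0.21722433104972386 46.473581418225685
[0.7583 0.1711 0.135 ] 0.2393033639546256 44.28891867968642
[0.7682 0.1924 0.135 ] 0.2613962509295036 46.11601039140727
[0.7378 0.1195 0.05  ] 0.18994970386920854 37.44904974647583
[0.7708 0.2038 0.05  ] 0.27148200677024625 47.38842910062983
```

View pics/side3.png

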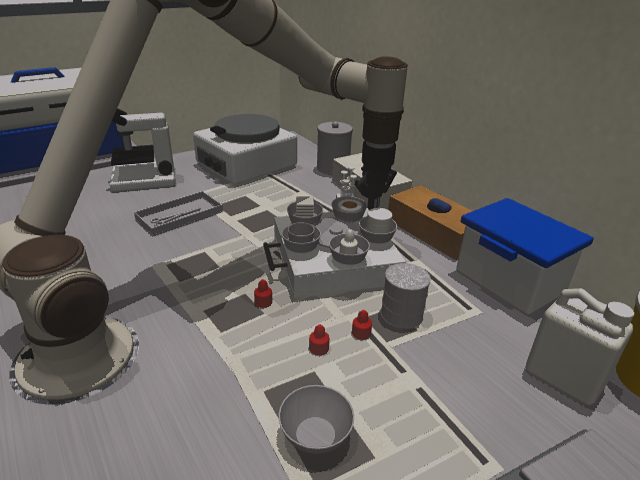

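servo_tool(steps="-2 9 0 0 0 0.070 0;-4 17 0 0 0 0.140 0;-7 25 0 0 0 0.209 0;-10 33 0 0 0 0.279 0;-14 41 0 0 0 0.349 0")

```text
clock: 4.35
ee_pos: [0.6967, 0.065, 0.12]
orientation: [[0.478, -0.878, 0.002], [-0.878, -0.478, -0.0], [0.001, -0.002, -1.0]]
force: [0.6, -0.5, 1.0]
grip_width: -0.0003
```

servo_tool(steps="-4 7 0 0 0 0.070 0;-9 15 0 0 0 0.140 0;-15 21 0 0 0 0.209 0;-21 28 0 0 0 0.279 0;-27 34 0 0 0 0.349 0")

```text
clock: 4.77
ee_pos: [0.6697, 0.0995, 0.12]
orientation: [[0.75, -0.662, 0.003], [-0.662, -0.75, 0.001], [0.002, -0.002, -1.0]]
force: [2.0, -0.4, 0.2]
grip_width: -0.0001
```

servo_tool(steps="-7 5 0 0 0 0.070 0;-14 10 0 0 0 0.140 0;-21 15 0 0 0 0.209 0;-29 19 0 0 0 0.279 0;-37 22 0 0 0 0.349 0")

```text
clock: 5.18
ee_pos: [0.6331, 0.1221, 0.1202]
orientation: [[0.931, -0.365, 0.004], [-0.365, -0.931, 0.002], [0.003, -0.003, -1.0]]
force: [1.2, 3.0, -0.6]
grip_width: -0.0
```

servo_tool(steps="-8 3 0 0 0 0.070 0;-17 5 0 0 0 0.140 0;-25 7 0 0 0 0.209 0;-34 8 0 0 0 0.279 0;-43 8 0 0 0 0.349 0")

```text
clock: 5.6
ee_pos: [0.5903, 0.131, 0.1202]
orientation: [[1.0, -0.025, 0.005], [-0.025, -1.0, 0.003], [0.005, -0.003, -1.0]]
force: [1.7, 5.1, -0.9]
grip_width: 0.0002
```

```bash
python3 - <<'E'
from h import *
for n in('scene','side','wrist'): grab(n,n+'4')
s=arm.get_state();print(s['clock'],s['qpos'].round(1),s['ee_pos'],s['force'])
a=cv2.imread('pics/scene4.png')[190:350,230:430];b=cv2.imread('pics/side4.png')[150:310,250:450]
cv2.imwrite('pics/c4.png',cv2.resize(np.hstack([a,b]),None,fx=2,fy=2,interpolation=cv2.INTER_CUBIC))
E
```

```text
5.75 [ 27.8  27.1 -12.8   0.  -50.1  60.6] [0.58901294 0.12941319 0.12003872] [ 0.87243569 -0.49242407 -0.83410268]
```

View pics/c4.png

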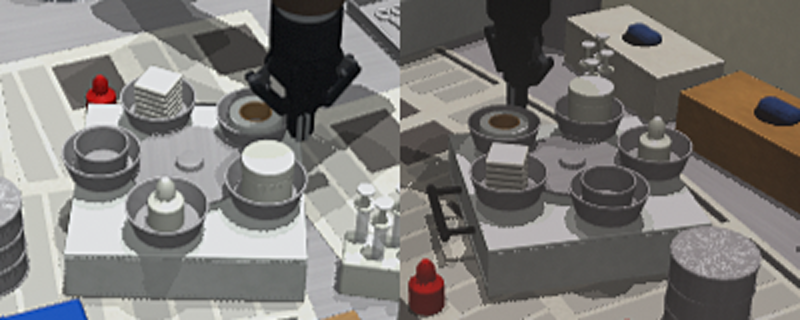

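```bash
cat >> h.py <<'E'
def rep(w):
    d=np.array(w[:2])-[.587,.004]; u=np.array([.945,-.327]);print(w,'ang',np.degrees(np.arctan2(d[1],d[0])).round(1),'stand x,y',(d@u).round(4),(d@[.327,.945]).round(4))
E
python3 - <<'E'
from h import *
rep(ray('side4',302.5,210.5,.109));rep(ray('scene4',230+255/2,190+112/2,.109))
E
```

```text
[0.5508 0.0937 0.109 ] ang 112.0 stand x,y -0.0635 0.0729
[0.5549 0.0924 0.109 ] ang 110.0 stand x,y -0.0592 0.073
```

servo_tool(steps="-9 0 0 0 0 0.070 0;-17 -1 0 0 0 0.140 0;-26 -2 0 0 0 0.209 0;-35 -4 0 0 0 0.279 0;-43 -7 0 0 0 0.349 0")

```text
clock: 6.17
ee_pos: [0.5469, 0.123, 0.1199]
orientation: [[0.948, 0.318, 0.003], [0.318, -0.948, 0.002], [0.003, -0.001, -1.0]]
force: [-0.6, 4.9, 0.3]
grip_width: 0.0
```

servo_tool(steps="-8 -3 0 0 0 0.070 0;-16 -7 0 0 0 0.140 0;-22 -10 0 0 0 0.192 0;-26 -12 0 0 0 0.227 0;-29 -15 0 0 0 0.262 0")

```text
clock: 6.58
ee_pos: [0.517, 0.108, 0.1197]
orientation: [[0.835, 0.551, 0.001], [0.551, -0.835, 0.002], [0.001, -0.001, -1.0]]
force: [-3.6, 7.2, 0.8]
grip_width: -0.0001
```

```bash
python3 - <<'E'
from h import *
for n in('scene','side','wrist'): grab(n,n+'5')
s=arm.get_state();print(s['clock'],s['qpos'].round(1),s['ee_pos'],s['force'])
a=cv2.imread('pics/scene5.png')[190:310,260:400];b=cv2.imread('pics/side5.png')[180:300,250:390]
cv2.imwrite('pics/c5.png',cv2.resize(np.hstack([a,b]),(784,336),interpolation=cv2.INTER_CUBIC))
E
```

```text
6.7333 [ 29.3  21.  -23.5   0.  -45.5  94. ] [0.51743892 0.10724933 0.1197222 ] [ 0.21087287 -0.39233586 -0.12461976]
```

View pics/c5.png

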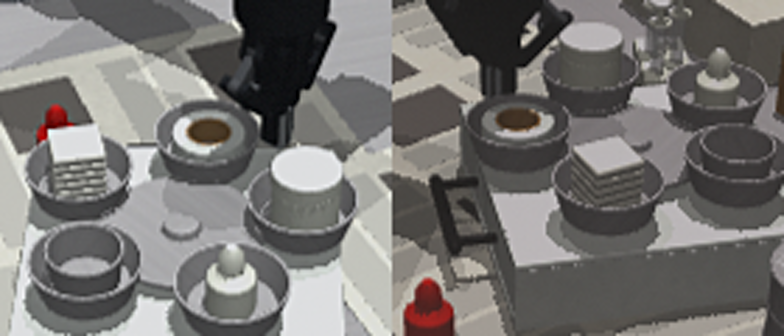

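View pics/wrist5.png

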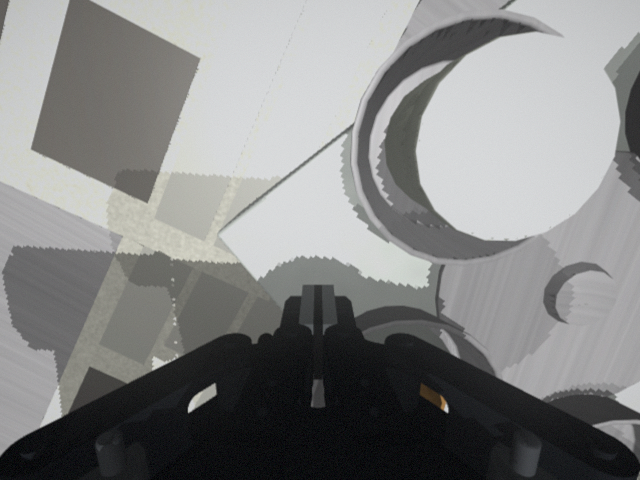

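```bash
python3 - <<'E'
from h import *
rep(ray('side5',295,222.7,.109));rep(ray('scene5',334.6,236.6,.109))
from arc import tab
tab(124,[3,6,9,11,13],p0=np.array([517,107.5]))
E
```

```text
[0.5051 0.0531 0.109 ] ang 149.1 stand x,y -0.0935 0.0196
[0.5067 0.0544 0.109 ] ang 147.9 stand x,y -0.0924 0.0214
124 -5 -4 0 0 0 0.052 0;-10 -8 0 0 0 0.105 0;-15 -12 0 0 0 0.157 0;-18 -15 0 0 0 0.192 0;-21 -18 0 0 0 0.227 0
```

servo_tool(steps="-5 -4 0 0 0 0.052 0;-10 -8 0 0 0 0.105 0;-15 -12 0 0 0 0.157 0;-18 -15 0 0 0 0.192 0;-20 -17 0 0 0 0.218 0")

```text
clock: 7.15
ee_pos: [0.4976, 0.0902, 0.1196]
orientation: [[0.695, 0.719, 0.001], [0.719, -0.695, 0.0], [0.001, 0.001, -1.0]]
force: [-0.2, 1.2, -0.0]
grip_width: -0.0002
```

```bash
python3 - <<'E'
from h import *
for n in('scene','side'): grab(n,n+'6')
s=arm.get_state();print(s['clock'],s['qpos'].round(1),s['ee_pos'],s['force'])
a=cv2.imread('pics/scene6.png')[190:310,260:400];b=cv2.imread('pics/side6.png')[180:300,250:390]
cv2.imwrite('pics/c6.png',cv2.resize(np.hstack([a,b]),(784,336),interpolation=cv2.INTER_CUBIC))
E
```

```text
7.25 [ 28.7  19.1 -26.6   0.  -44.2 107.1] [0.49739358 0.09004913 0.11957572] [ 0.91497808 -0.32519418  0.20673637]
```

View pics/c6.png

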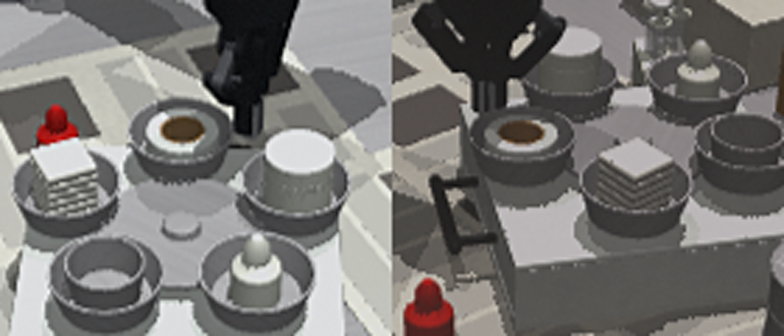

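```bash
python3 - <<'E'
from h import *
rep(ray('side6',295.7,226.6,.109));rep(ray('scene6',325,235.9,.109))
E
```

```text
[0.4973 0.0372 0.109 ] ang 159.7 stand x,y -0.0956 0.002
[0.4974 0.0344 0.109 ] ang 161.3 stand x,y -0.0946 -0.0006
```

servo_tool(steps="2 2 0 0 0 0 0;4 4 0 0 0 0 0;7 7 0 0 0 0 0;7 7 8 0 0 0 0;7 7 20 0 0 0 0")

```text
clock: 7.67
ee_pos: [0.5037, 0.0975, 0.1387]
orientation: [[0.695, 0.719, -0.003], [0.719, -0.695, -0.001], [-0.003, -0.001, -1.0]]
force: [-0.1, -0.3, 0.3]
grip_width: -0.0
```

servo_tool(steps="0 0 25 0 0 0 0;0 0 50 0 0 0 0;0 0 75 0 0 0 0;0 0 100 0 0 0 0;0 0 120 0 0 0 0")

```text
clock: 8.08
ee_pos: [0.5045, 0.0977, 0.2621]
orientation: [[0.695, 0.719, 0.003], [0.719, -0.695, 0.001], [0.002, 0.001, -1.0]]
force: [1.2, 0.1, -0.4]
grip_width: 0.0002
```

servo_tool(steps="-10 30 5 0 0 0 0;-25 60 10 0 0 0 0;-40 90 15 0 0 0 0;-50 120 20 0 0 0 0;-55 140 20 0 0 0 0")

```text
clock: 8.5
ee_pos: [0.4484, 0.2398, 0.2814]
orientation: [[0.694, 0.72, 0.003], [0.72, -0.694, 0.002], [0.003, 0.0, -1.0]]
force: [0.5, 0.3, 0.5]
grip_width: -0.0001
```

```bash
python3 - <<'E'
from h import *
for n in('scene','side'): grab(n,n+'7')
s=arm.get_state();print(s['clock'],s['ee_pos'],s['force'])
a=cv2.imread('pics/scene7.png')[190:350,230:430];b=cv2.imread('pics/side7.png')[180:340,250:450]
cv2.imwrite('pics/c7.png',cv2.resize(a,None,fx=4,fy=3.75,interpolation=cv2.INTER_CUBIC))
cv2.imwrite('pics/d7.png',cv2.resize(b,None,fx=4,fy=3.75,interpolation=cv2.INTER_CUBIC))
E
```

```text
8.6 [0.44848217 0.24013325 0.28019975] [-0.16924845  0.10813168 -0.05144173]
```

View pics/c7.png

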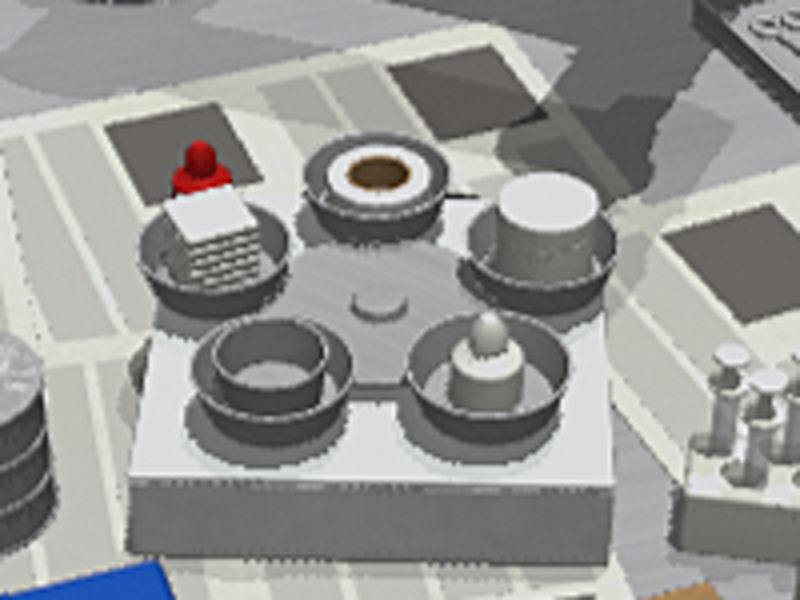

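View pics/d7.png

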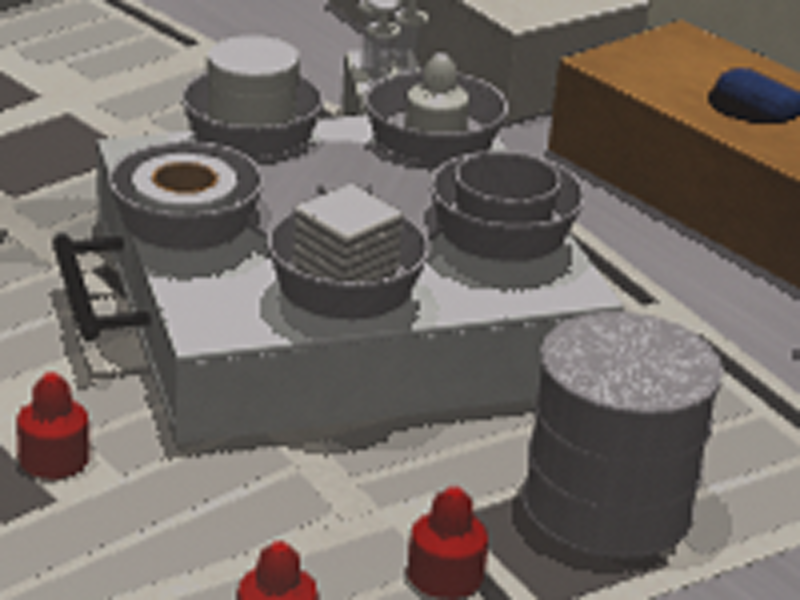

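View pics/scene7.png

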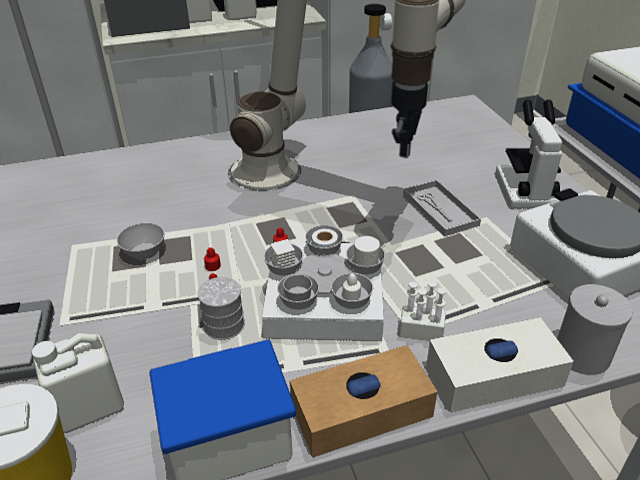

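```bash
python3 - <<'E'
from h import *
rep(ray('scene7',230+379.5/4-.5,190+172.5/3.75-.5,.109));rep(ray('side7',250+186/4-.5,180+177.5/3.75-.5,.109))
print(ray('side7',250+63/4-.5,180+242/3.75-.5,.04),ray('side7',250+93/4-.5,180+330/3.75-.5,.04))
for n in('scene','side'):
    d=cv2.absdiff(cv2.imread(f'pics/{n}0.png'),cv2.imread(f'pics/{n}7.png')).max(2)
    for nm,(a,b,c,e) in dict(can=(195,275,245,340),syr=(398,280,448,340),bowl=(115,220,165,265),tray=(400,178,482,235)).items():
        if n=='scene': print(nm,(d[b:e,a:c]>40).mean().round(3))
arm.close_job()
E
```

```text
[0.4956 0.0335 0.109 ] ang 162.1 stand x,y -0.096 -0.002
[0.4974 0.036  0.109 ] ang 160.3 stand x,y -0.0951 0.0009
[0.4531 0.1038 0.04  ] [0.4216 0.01   0.04  ]
can 0.0
syr 0.0
bowl 0.0
tray 0.031
the job is handed in; nothing more can be done
```

I turned the carousel about 142° by pushing the tape's dish with the shut fingertips set in the hollow behind it. I then backed the fingers off, lifted clear and handed the job in at about 8.6 s. The hand-in gave no verdict.

- **Tape position:** the last two camera views put the tape's centre at −2.0 mm and +0.9 mm from the stand's centre line (limit 15 mm). It sits about 95 mm out to the front. The two cameras differed by about 3 mm.
- **Dishes:** all five things look upright in their dishes. The carousel held its place after release, within about 3 mm on either camera. I inferred that it is at rest from this and did not measure its speed.
- **Drawer:** the handle is where it was at the start to within about 4 mm, so the drawer is shut.
- **Bench:** before-and-after pictures of the can, syringes and bowl match. The tray area changed by 3%; I put this down to the arm's shadow but did not check it separately. The arm never went low near the tray.
- **Push force:** the tool force peaked at about 8 N at the end of one push, and I saw the carousel turn.

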